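Free the stuck press knob and clamp the carton lid

ROBOT

A 6-joint arm with a two-finger parallel gripper is mounted at the origin on the work surface. World frame = base frame: x ahead of the robot, y to its left, z up, the work surface at z = 0. Lengths are in m, angles in rad, forces in N, time in s.
With the tool pointing down it reaches from about 0.35 to 0.85 m from the base axis. Payload 8.1 kg.
Tool frame: the origin (TCP) lies at the very end of the fingers, on their centre line; the grasp point (between the pads) lies 19 mm behind it (robot.pinch_z is the distance from the TCP to the grasp point, in m); y points along the fingers, x is the direction in which the jaws open and shut, and the axes are right-handed (so a half turn about y gives the same grasp; the last joint's range is limited). The gripper opens to 93 mm and grips with 3 to 60 N. Pads are 15 mm wide; open, the fingers measure 128 mm over their backs; the gripper's body (75 mm by 188 mm) begins 65 mm behind the grasp point.
Start: joints at [1.206, 0.13, 1.488, -0, 1.523, -0.085], TCP at [0.166, 0.577, 0.219] pointing down, gripper open.
Joint ranges: [-2.96, 2.96], [-0.89, 2.26], [0.02, 2.5], [-1.34, 4.48], [0, 2.73], [-2.66, 2.66]. Speed limits (rad/s): [2.39, 2.39, 2.79, 3.14, 3.14, 3.14].

INTERFACE

Orientations are given as a rotation vector (axis times angle).
In Python, from plant import robot gives the robot as it stands.
- The arm moves only by the shell command python3 -m inch 'ROWS' [FORCE]. ROWS is JSON, a list of rows, each a list of 5 numbers: the closure, from -1 (fully open) to 1 (shut), then the shift along the world's x, y, z in m, then the turn about the world's z in rad. A call has 1 to 8 rows; each row is the pose to reach, as a shift and turn from the pose measured when the call began; what a row does not reach only later rows make up. A row lasts 1/8 s, in which the tool goes at most 62.5 mm and 10.7 degrees, less where a joint would pass 70% of its speed; a pose out of reach is approached as far as the arm can. A call with a gripper value outside its range is refused whole. The fingers move at their own pace and stop on an object; FORCE is the grip in N (left out, the last holds). Time passes only in rows, so rows that repeat a pose let the fingers close. It gives the time, the measured TCP pose, the force and the opening at its end, in the units of the state.
- robot.read_state(): the state, without advancing time (a new reading comes with each control period).
- robot.read_camera(name): name is "scene" or "top" or "wrist"; returns a dict with "color" (420x560x3 uint8, red, green, blue), "mtx" (3x3 intrinsics, pixels), "R" (3x3) and "t" (3): a world point X has camera coordinates R X + t; the wrist camera has in their place "hand_eye" (4x4, takes a point from camera to tool coordinates, whose origin is the TCP and whose axes are the tool frame's). Camera axes: x right, y down, z forward; pixel columns grow to the right and rows downward; lengths in m; the calibration is good to about 2 mm. A picture is of the moment at which its call begins: read the wrist's pose just before it. There is no depth.
- robot.close_job(): hands the job in, once; it reports no verdict.
The state is a dict: "t": time; "q": joint angles; "dq": joint speeds; "joint_torque": joint torques, N m; "tool_pos": TCP position; "orientation": TCP orientation; "force": force on the tool from outside, world axes, zero at the start; "wrist_torque": the same for the moment, N m; "opening": finger opening in m.
Only numpy, scipy, OpenCV 4.12 (cv2) and the standard library are available. Lean on these libraries where they do the work, as an engineer would, in place of code of your own. Each camera call takes 0.05 s, during which the arm holds its last target. There are 200 camera calls.

TASK

The knob of the little hold-down press is stuck with dried glue. Break it loose with a short firm clockwise twist, then wind it on down until the pad bears snugly on the lid of the carton, firm enough to hold it but without crushing it, and let go of the knob. Leave the other things on the counter where they are.

Things in the scene. Friction and masses are not known exactly. Their poses are not given: they have to be found in the camera images.
- knob (a joint): Turn of the knob, rad: 0 as found (pad up), grows clockwise seen from above, stop at 2.2. Stuck: resists with up to about 0.8 N m, gives way suddenly after 0.15 to 0.3 rad and is free by 0.5 rad. Then it turns against about 0.12 N m of friction, which holds it where it is left. Each rad lowers the pad 10 mm. With the pad on the lid, each newton there adds 0.01 N m to the turning torque.
- knob_grip (a point): Grip point on the knob's vertical axis. The knob is a black upright bar, 62 mm long (this frame's x, turning with it), 16 mm thick (y), 36 mm high, its top 17 mm above and underside 19 mm below this point. The bridge is 34 mm below the point, with a brass collar 34 mm across and 10 mm high under the bar; nothing is above. Grip it firmly from above across its 16 mm thickness.
- pad: Round rubber pad, 56 mm across, on the spindle under the bridge; origin at the centre of its underside. Moves with the knob, and gives 1 mm for each 12 N. As found it is 8 to 18 mm above the lid; this differs every time with the packing and must be felt. Turn until it presses with some 15 to 35 N; on letting go this eases a little. Under 3 N does not hold the lid; over 55 N crushes it.
- press: The hold-down press, screwed to the counter: dark steel bed 200 x 250 x 12 mm, two grey uprights, a grey bridge 50 mm wide across them along its y with a dark round can under its middle, bridge top 170 mm above the counter. Origin on the counter under the knob's axis.
- carton: Open kraft cardboard carton, 150 x 170 mm and 60 mm high, walls 4 mm, fixed on the bed under the bridge; origin at the centre of its underside. A loose kraft lid board (138 x 158 x 6 mm) with a dark red panel lies in its mouth on packing, its top somewhere near the rim.
- small_box: Bystander: small closed red box with a yellow band, 75 x 55 x 45 mm, origin at the centre of its underside.
- tape_roll: Bystander: kraft roll core, a ring 100 mm across and 45 mm high lying flat, origin at the centre of its underside.
- cup: Bystander: small pale bowl-shaped open cup, 68 mm across the rim and 35 mm high, origin at the centre of its underside.

How it is judged:
On the way, in this order (a step that is already met when the one before it is completed fails the run):
1. the knob is broken loose: turned more than 0.3 rad, the pad still off the lid (value of joint knob above 0.3 rad and contact force between pad and anything else below 0.5 N).
2. the pad bears on the lid with more than 3 N (contact force between pad and anything else above 3 N), for 0.2 s.
At the end, for the whole second after the job is handed in: The knob is released and at rest, and the pad bears on the lid with 3 to 50 N (contact force between pad and anything else between 3 and 50 N and value of joint knob above 0.6 rad and velocity of joint knob between -0.05 and 0.05 rad/s); the robot touches nothing.
It fails at once if the pad presses on the lid with more than 55 N (lid crushed) (contact force between pad and anything else above 55 N).
It fails at once if the small box is moved more than 15 mm (distance of small_box from where it was at the start of the episode above 0.015 m).
It fails at once if the tape roll is moved more than 15 mm (distance of tape_roll from where it was at the start of the episode above 0.015 m).
It fails at once if the cup is moved more than 15 mm (distance of cup from where it was at the start of the episode above 0.015 m).
It also fails if it takes over 62 s, if anything falls off the work surface, if the arm or the gripper's body presses on something with over 40 N, if the wrist force passes 120 N, or if a joint passes its speed limit or range.

## Working session

There is one attempt and no reset: what is moved stays moved. The work goes in short steps, Python scripts to look and compute and a shell command to move; the robot and the scene stay as the last step left them, time stands still between calls to the robot, and variables do not carry over. Pictures are saved under pics/ and viewed, about 8 in all and at most 12, crops included, and the job is handed in when it is done.

```bash
mkdir -p pics; ls
python3 - <<'E'
from plant import robot
import cv2,numpy as np
s=robot.read_state()
print({k:np.round(v,3).tolist() for k,v in s.items()},robot.pinch_z)
a=[]
for n in("scene","top"):
    c=robot.read_camera(n); cv2.imwrite(f"pics/{n}0.png",c["color"][:,:,::-1]); print(n,c["mtx"].tolist(),np.round(c["R"],4).tolist(),c["t"])
E
```

```text
pics
{'t': 0.0, 'q': [1.206, 0.131, 1.489, 0.0, 1.523, -0.085], 'dq': [-0.0, 0.001, -0.0, -0.001, 0.001, 0.0], 'joint_torque': [0.002, -55.982, -49.177, 0.077, 0.035, -0.0], 'tool_pos': [0.165, 0.576, 0.218], 'orientation': [-1.33, -0.999, 1.002], 'force': [0.159, -0.575, -0.123], 'wrist_torque': [0.004, -0.007, 0.025], 'opening': 0.093} 0.0188
scene [[401.422635283634, 0.0, 279.5289065581957], [0.0, 401.422635283634, 208.0858491416258], [0.0, 0.0, 1.0]] [[-0.5348, 0.8447, 0.0202], [0.6074, 0.4009, -0.6858], [-0.5874, -0.3545, -0.7275]] [ 0.25680573 -0.28146338  1.43150869]
top [[417.53486047913196, 0.0, 274.94368903923754], [0.0, 417.53486047913196, 206.69395634829232], [0.0, 0.0, 1.0]] [[-0.0285, -0.9996, -0.0075], [-0.9827, 0.0294, -0.1827], [0.1829, 0.0022, -0.9831]] [0.09306691 0.58418494 0.95279532]
```

View pics/scene0.png

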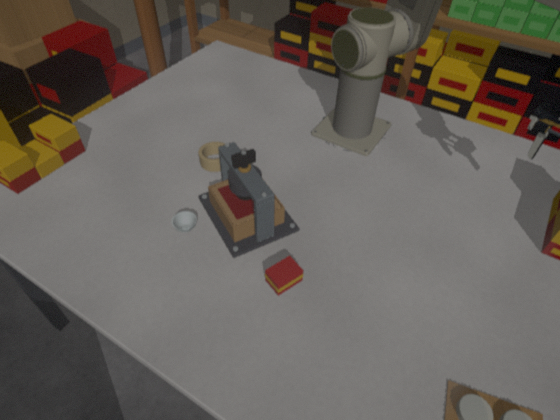

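View pics/top0.png

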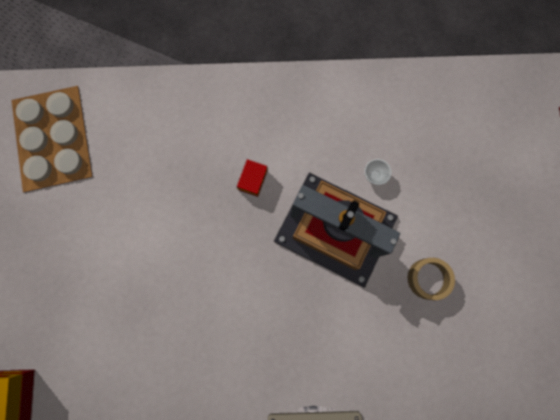

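Run:
```python
from plant import robot
from scipy.spatial.transform import Rotation as R
print(R.from_rotvec(robot.read_state()["orientation"]).as_matrix().round(3))
```

```text
[[ 0.276 -0.001 -0.961]
 [ 0.961 -0.002  0.276]
 [-0.002 -1.     0.   ]]
```

Scene: press left of centre, black knob at about (243,158); box (284,274), cup (185,221), ring (213,156). Top: knob bar at about (349,214), long axis steep; box (252,178), cup (378,172), ring (433,279).

```bash
cat > h.py <<'E'
import cv2,numpy as np
from plant import robot
from scipy.spatial.transform import Rotation as Rn
def ray(c,uv,z,R=None,t=None):
    R=c["R"] if R is None else R; t=c["t"] if t is None else t
    d=R.T@np.linalg.inv(c["mtx"])@[uv[0],uv[1],1]; o=-R.T@t
    return o+d*(z-o[2])/d[2]
E
python3 - <<'E'
from h import *
c=robot.read_camera("top"); im=c["color"]
crop=im[190:240,325:375]; m=(crop.max(2)<28).astype(np.uint8)
n,l,st,ce=cv2.connectedComponentsWithStats(m); 
for i in range(1,n):
    if st[i][4]>20: print(st[i],ce[i]+[325,190])
cv2.imwrite("pics/topc.png",cv2.resize(im[140:300,230:480,::-1],None,fx=3,fy=3,interpolation=cv2.INTER_CUBIC))
for uv in[(349,214),(343,228),(357,204)]: print(ray(c,uv,.221).round(4))
E
```

```text
[23 12 10 10 68] [353.22058824 206.20588235]
[ 13  25  13  17 111] [344.37837838 223.54054054]
[ 0 33 15 17 35] [329.97142857 232.68571429]
[ 0.5364 -0.0717  0.221 ]
[ 0.5086 -0.0581  0.221 ]
[ 0.5562 -0.089   0.221 ]
```

View pics/topc.png

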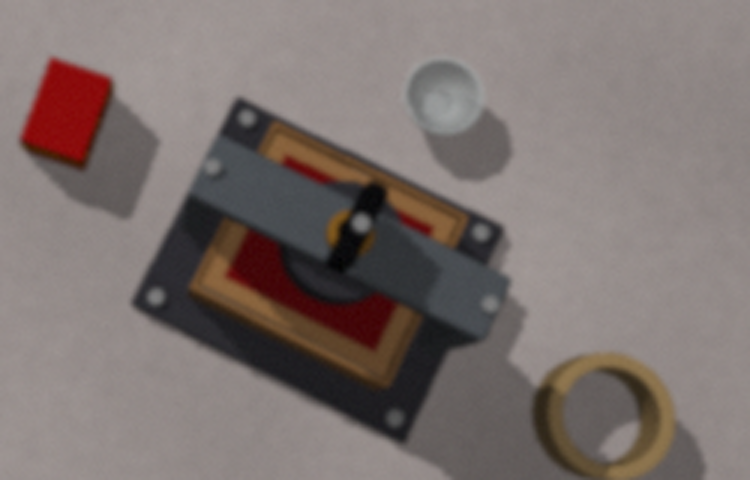

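Crop: knob bar from (375,188) to (338,268), square to the bridge; its centre near (0.533,-0.070), axis about -28°. The jaw axis should be about 62° (now 74°).

```bash
python3 -m inch '[[-1,0,0,0.06,0],[-1,0.03,-0.045,0.1,-0.05],[-1,0.06,-0.1,0.1,-0.1],[-1,0.09,-0.155,0.1,-0.2],[-1,0.12,-0.21,0.1,-0.2],[-1,0.15,-0.265,0.1,-0.2],[-1,0.18,-0.32,0.1,-0.2],[-1,0.21,-0.37,0.1,-0.2]]' 60
python3 -m inch '[[-1,0.03,-0.052,0,0],[-1,0.06,-0.105,0,0],[-1,0.09,-0.158,0,0],[-1,0.12,-0.21,0,0],[-1,0.15,-0.262,0,0],[-1,0.158,-0.277,0,0],[-1,0.158,-0.277,0,0],[-1,0.158,-0.277,0,0]]'
python3 - <<'E'
from h import *
s=robot.read_state(); c=robot.read_camera("wrist")
print(s["tool_pos"],Rn.from_rotvec(s["orientation"]).as_matrix().round(3),s["q"],s["t"],s["wrist_torque"],s["force"],c["hand_eye"].round(3).tolist())
cv2.imwrite("pics/w1.png",c["color"][:,:,::-1])
E
```

```text
t: 1.15
tool_pos: [0.3757, 0.2048, 0.3178]
orientation: [-1.399, -0.849, 0.85]
force: [0.9, -0.1, 0.2]
opening: 0.0923
t: 2.15
tool_pos: [0.5334, -0.0709, 0.3179]
orientation: [-1.399, -0.85, 0.851]
force: [-1.2, -0.3, 0.1]
opening: 0.093
[ 0.5333508  -0.07091202  0.31791574] [[ 0.46  -0.    -0.888]
 [ 0.888 -0.     0.46 ]
 [-0.001 -1.     0.   ]] [-2.27100025e-01 -5.70230943e-02  1.50120835e+00 -5.49468663e-04
  1.69764764e+00 -1.31959235e+00] 2.15 [ 0.01577792  0.01234354 -0.05113463] [-1.15773782 -0.2927319   0.11617708] [[1.0, 0.001, 0.001, -0.0], [-0.001, -0.252, 0.968, -0.167], [0.001, -0.968, -0.252, 0.07], [0.0, 0.0, 0.0, 1.0]]
```

View pics/w1.png

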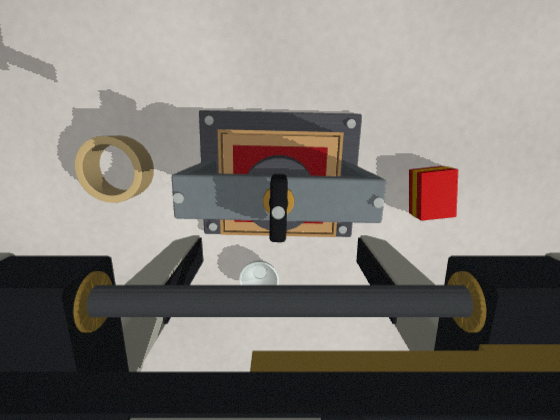

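Wrist view: the bar runs almost exactly upright from (279,175) to (278,241), bolt at (278,212), already square to the jaws; nothing under the finger paths.

Run:
```python
from h import *
s=robot.read_state(); c=robot.read_camera("wrist")
T=np.eye(4);T[:3,:3]=Rn.from_rotvec(s["orientation"]).as_matrix();T[:3,3]=s["tool_pos"]
W=np.linalg.inv(T@c["hand_eye"])
im=c["color"][165:250,255:305]; m=(im.max(2)<35).astype(np.uint8)
n,l,st,ce=cv2.connectedComponentsWithStats(m); i=1+st[1:,4].argmax(); print(st[i],ce[i]+[255,165])
ys,xs=np.nonzero(l==i)
for y in range(ys.min(),ys.max()+1,8):
    x=xs[ys==y]; print(y+165,x.min()+255,x.max()+255)
for uv in[(278,212),(278,241),(279,175)]:
    p=ray(c,uv,.221,W[:3,:3],W[:3,3]); print(p.round(4),(T[:3,:3].T@(p-T[:3,3])).round(4))
```

```text
[ 14   9  18  68 892] [277.50784753 206.13116592]
174 274 282
182 270 286
190 270 285
198 270 285
206 270 285
214 270 270
222 270 285
230 270 284
238 270 284
[ 0.5363 -0.0739  0.221 ] [-0.0014  0.0971 -0.0041]
[ 0.5618 -0.0871  0.221 ] [-0.0014  0.0971 -0.0327]
[ 0.5062 -0.0572  0.221 ] [-0.0005  0.0971  0.0304]
```

```bash
python3 -m inch '[[-1,0.002,-0.002,-0.05,0],[-1,0.002,-0.002,-0.09,0],[-1,0.002,-0.002,-0.115,0],[-1,0.002,-0.002,-0.13,0],[-1,0.002,-0.002,-0.13,0],[1,0.002,-0.002,-0.13,0],[1,0.002,-0.002,-0.13,0],[1,0.002,-0.002,-0.13,0]]' 60
python3 -m inch '[[1,0,0,0,0],[1,0,0,0,0],[1,0,0,0,0],[1,0,0,0,0]]'
python3 - <<'E'
from h import *
s=robot.read_state()
print(s["t"],s["tool_pos"],s["force"],s["wrist_torque"],s["opening"],s["joint_torque"])
E
```

```text
t: 3.25
tool_pos: [0.5359, -0.0729, 0.1891]
orientation: [-1.4, -0.851, 0.85]
force: [0.1, 0.1, -0.3]
opening: 0.0677
t: 3.75
tool_pos: [0.5359, -0.0729, 0.189]
orientation: [-1.4, -0.851, 0.85]
force: [-0.7, -0.8, -0.4]
opening: 0.0276
3.75 [ 0.53587101 -0.07287933  0.18903785] [-0.66905226 -0.77022366 -0.44777518] [-0.02742446 -0.09473202  0.0001832 ] 0.027576334437223564 [-4.18628260e-03 -4.78133082e+01 -4.86288214e+01 -8.08009463e-04
  6.82525523e-02  9.55257156e-05]
```

```bash
python3 -m inch '[[1,0,0,0,0],[1,0,0,0,0],[1,0,0,0,0],[1,0,0,0,0]]'
cat > st.py <<'E'
from h import *
s=robot.read_state(); M=Rn.from_rotvec(s["orientation"]).as_matrix()
print("yaw %.4f"%np.arctan2(M[1,0],M[0,0]),"t %.2f"%s["t"],s["tool_pos"].round(4),"F",s["force"].round(1),"M",s["wrist_torque"].round(3),"q6 %.3f"%s["q"][5],"j6",s["joint_torque"][5].round(3),"op",round(float(s["opening"]),4))
E
python3 st.py
```

```text
t: 4.25
tool_pos: [0.5355, -0.0735, 0.189]
orientation: [-1.4, -0.85, 0.851]
force: [-2.4, -4.4, 0.6]
opening: 0.016
yaw 1.0923 t 4.25 [ 0.5355 -0.0735  0.189 ] F [-2.4 -4.4  0.6] M [-0.767  0.527 -0.471] q6 -1.322 j6 -0.486 op 0.016
```

```bash
python3 -m inch '[[1,0,0,0,-0.15],[1,0,0,0,-0.3],[1,0,0,0,-0.45],[1,0,0,0,-0.5],[1,0,0,0,-0.5]]'; python3 st.py
python3 - <<'E'
from h import *
c=robot.read_camera("top");d=robot.read_camera("wrist")
cv2.imwrite("pics/b1.png",np.vstack([cv2.resize(c["color"][180:260,300:400,::-1],(560,448)),d["color"][160:300,:,::-1]]))
E
```

```text
t: 4.88
tool_pos: [0.5357, -0.0735, 0.189]
orientation: [-1.522, -0.464, 0.465]
force: [0.5, -1.4, -0.4]
opening: 0.0158
yaw 0.5929 t 4.88 [ 0.5357 -0.0735  0.189 ] F [ 0.5 -1.4 -0.4] M [-0.417 -0.02  -0.032] q6 -0.822 j6 0.531 op 0.0158
```

View pics/b1.png

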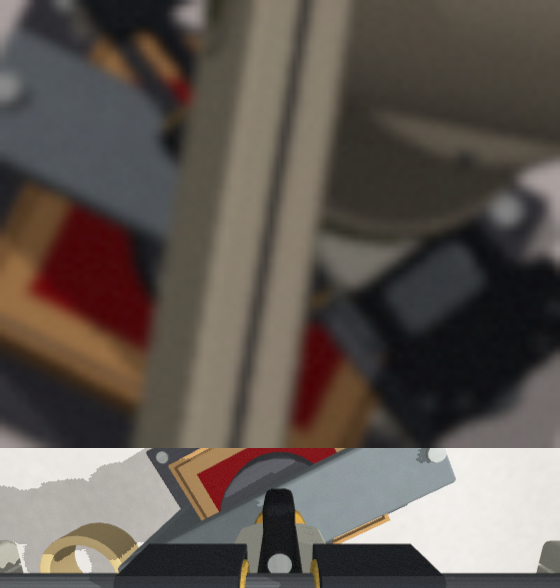

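The bar has turned with the gripper (upright at column 279 in the wrist view, bridge now skewed by about 28°): loose. Now wind in short steps and feel the torque.

```bash
for i in 1 2; do python3 -m inch '[[1,0,0,0,-0.05],[1,0,0,0,-0.1]]' >/dev/null; python3 st.py; done; python3 -m inch '[[1,0,0,0,0],[1,0,0,0,0]]'>/dev/null; python3 st.py
```

```text
yaw 0.4937 t 5.22 [ 0.5358 -0.0734  0.189 ] F [ 0.7 -1.  -0.1] M [-0.376  0.055  0.129] q6 -0.723 j6 -0.731 op 0.0156
yaw 0.3934 t 5.47 [ 0.5359 -0.0734  0.189 ] F [ 0.9 -0.7 -0.3] M [-0.371  0.145  0.17 ] q6 -0.623 j6 -0.686 op 0.0157
yaw 0.3950 t 5.72 [ 0.5359 -0.0733  0.189 ] F [ 0.6 -0.9  0.2] M [-0.455  0.198 -0.048] q6 -0.624 j6 -0.036 op 0.016
```

```bash
for i in 1 2 3; do python3 -m inch '[[1,0,0,0,-0.05],[1,0,0,0,-0.1]]' >/dev/null; python3 st.py; done
```

```text
yaw 0.2948 t 5.97 [ 0.5359 -0.0733  0.189 ] F [ 0.8 -0.9 -0.2] M [-0.39   0.113  0.083] q6 -0.524 j6 -0.722 op 0.0158
yaw 0.1945 t 6.22 [ 0.5359 -0.0733  0.189 ] F [ 1.1 -1.7  0.2] M [-0.42   0.131  0.172] q6 -0.424 j6 -0.67 op 0.0157
yaw 0.0943 t 6.47 [ 0.536  -0.0733  0.1891] F [ 0.8 -0.5 -0.6] M [-0.351  0.139  0.158] q6 -0.323 j6 -0.676 op 0.0159
```

```bash
for i in 1 2; do python3 -m inch '[[1,0,0,0,-0.05],[1,0,0,0,-0.1]]' >/dev/null; python3 st.py; done
```

```text
yaw -0.0059 t 6.72 [ 0.5361 -0.0733  0.189 ] F [ 1.3 -0.1  0.8] M [-0.392  0.15   0.146] q6 -0.223 j6 -0.668 op 0.0155
yaw -0.1062 t 6.97 [ 0.5362 -0.0733  0.1891] F [ 1.4 -1.1 -0.2] M [-0.337  0.157  0.223] q6 -0.123 j6 -0.647 op 0.0158
```

```bash
python3 -m inch '[[1,0,0,0,-0.05],[1,0,0,0,-0.1]]' >/dev/null; python3 st.py
```

```text
yaw -0.2065 t 7.22 [ 0.5362 -0.0733  0.189 ] F [ 0.9 -1.1 -0.3] M [-0.445  0.238  0.192] q6 -0.023 j6 -0.662 op 0.0158
```

```bash
for i in 1 2; do python3 -m inch '[[1,0,0,0,-0.05],[1,0,0,0,-0.1]]' >/dev/null; python3 st.py; done
```

```text
yaw -0.3066 t 7.47 [ 0.5363 -0.0733  0.189 ] F [ 0.8 -0.9  0.5] M [-0.354  0.174  0.257] q6 0.078 j6 -0.534 op 0.0156
yaw -0.4066 t 7.72 [ 0.5364 -0.0734  0.189 ] F [ 0.7 -1.8 -1. ] M [-0.349  0.13   0.394] q6 0.178 j6 -0.411 op 0.0157
```

Torque rises by about 0.13 N·m per 0.1 rad over the last two steps: the pad is on the lid at some 24 N. Hold, check, release.

```bash
python3 -m inch '[[1,0,0,0,0],[1,0,0,0,0]]'>/dev/null; python3 st.py; python3 -m inch '[[1,0,0,0,0],[1,0,0,0,0]]'>/dev/null; python3 st.py
```

```text
yaw -0.4050 t 7.97 [ 0.5364 -0.0734  0.189 ] F [-0.5 -1.6  0.7] M [-0.382  0.304  0.224] q6 0.176 j6 0.22 op 0.0157
yaw -0.4045 t 8.22 [ 0.5364 -0.0734  0.189 ] F [-0.2 -1.2  0.1] M [-0.374  0.208  0.21 ] q6 0.175 j6 0.18 op 0.0158
```

```bash
python3 -m inch '[[-1,0,0,0,0],[-1,0,0,0,0],[-1,0,0,0,0],[-1,0,0,0,0],[-1,0,0,0,0],[-1,0,0,0,0],[-1,0,0,0,0],[-1,0,0,0,0]]'; python3 st.py
python3 - <<'E'
from h import *
d=robot.read_camera("wrist")
cv2.imwrite("pics/r1.png",d["color"][:,:,::-1])
E
```

```text
t: 9.22
tool_pos: [0.5364, -0.0734, 0.189]
orientation: [-1.549, 0.317, -0.317]
force: [0.3, 0.7, 0.0]
opening: 0.0903
yaw -0.4045 t 9.22 [ 0.5364 -0.0734  0.189 ] F [0.3 0.7 0. ] M [-0.08   0.099 -0.009] q6 0.175 j6 -0.0 op 0.0903
```

View pics/r1.png

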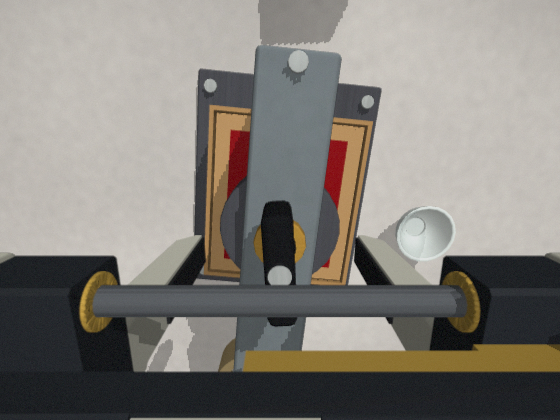

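Released: the bar stands between open fingers, (278,203) to (283,322), perhaps slightly eased back. I'll lift off and measure its angle.

```bash
python3 -m inch '[[-1,0,0,0.03,0],[-1,0,0,0.08,0],[-1,0,0,0.13,0],[-1,0,0,0.13,0],[-1,0,0,0.13,0]]'
python3 - <<'E'
from h import *
s=robot.read_state(); 
for k in range(2):
    c=robot.read_camera("wrist"); im=c["color"][165:250,255:305]; m=(im.max(2)<35).astype(np.uint8)
    n,l,st,ce=cv2.connectedComponentsWithStats(m); i=1+st[1:,4].argmax(); print(st[i])
    T=np.eye(4);T[:3,:3]=Rn.from_rotvec(s["orientation"]).as_matrix();T[:3,3]=s["tool_pos"]
    W=np.linalg.inv(T@c["hand_eye"])
    ys,xs=np.nonzero(l==i); P=[]
    for y in range(180,240):
        x=xs[ys==y-165]
        if len(x)>12 or 1: P.append((T[:3,:3].T@(ray(c,((x.min()+x.max())/2+255,y),.221,W[:3,:3],W[:3,3])-T[:3,3]))[[2,0]] if len(x) and x.max()-x.min()>11 else [np.nan]*2)
    P=np.array(P);P=P[~np.isnan(P[:,0])]; print(len(P),"angle rad",np.arctan(np.polyfit(P[:,0],P[:,1],1)[0]))
    robot.read_state()
cv2.imwrite("pics/w2.png",c["color"][:,:,::-1])
E
```

```text
t: 9.9
tool_pos: [0.5363, -0.0733, 0.3185]
orientation: [-1.549, 0.318, -0.317]
force: [0.2, 0.3, -0.3]
opening: 0.0927
[ 15   6  19  68 903]
55 angle rad -0.04809311119064952
[ 16   6  18  38 530]
28 angle rad -0.05379921775381048
```

View pics/w2.png

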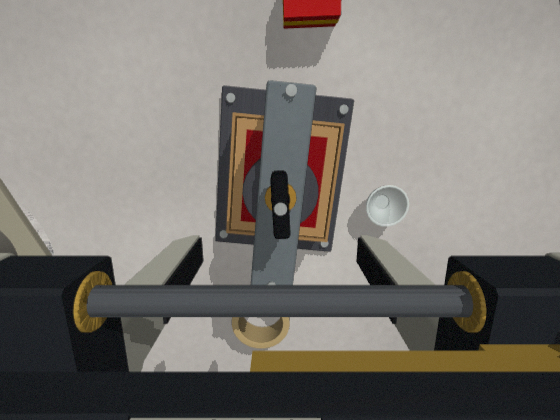

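The bar eased back only about 0.05 rad (~6 N), leaving some 18 N. The bystanders are in place and the gripper is clear above.

```bash
python3 st.py; python3 -c "
from plant import robot
print(robot.close_job())"
```

```text
yaw -0.4045 t 10.00 [ 0.5357 -0.0732  0.3171] F [-0.2  0.3 -0.1] M [-0.035  0.053 -0.022] q6 0.175 j6 0.0 op 0.093
the job is handed in; nothing more can be done
None
```

I broke the knob loose, wound the pad down onto the lid until it bore with about 25 N, let go and lifted clear, then handed the job in at about 10 s. `close_job` gives no verdict, so I don't know how it was judged.

- **Breaking loose:** I gripped the knob at 60 N and twisted it clockwise 0.5 rad in one go. The wrist view showed the bar had turned with the gripper.
- **Winding down:** I turned it in 0.1 rad steps. The torque stayed near 0.15 N m until about 1.3 rad, then rose by about 0.13 N m per step. I stopped at about 1.5 rad. The moving and the resting torque both pointed to about 25 N on the lid.
- **Last checks:** After release the bar had eased back about 0.05 rad, which leaves roughly 18 N on the lid. That figure comes from the torque and the angle; the pad force itself was not measured. The wrist force read about zero with the gripper clear above the knob. The small box, tape roll and cup looked undisturbed in the last picture, though I did not measure their positions.
- **Disagreement:** The second of two bar-angle measurements caught only part of the bar outline. It read 0.054 rad against 0.048 rad for the first.

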